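Take the press weight off the safety hook and set it on the basket base

ROBOT

A 6-joint arm with a two-finger parallel gripper is mounted at the origin on the work surface. World frame = base frame: x ahead of the robot, y to its left, z up, the work surface at z = 0. Lengths are in m, angles in rad, forces in N, time in s.
With the tool pointing down it reaches from about 0.375 to 0.9 m from the base axis. Payload 3.1 kg.
Tool frame: the origin (TCP) lies at the centre of the arm's flange, where the gripper is bolted on; the fingertips stand 173 mm ahead of it and the grasp point (between the pads) lies 155 mm ahead of it; z points along the fingers, y is the line along which they close (so a half turn about z gives the same grasp; the last joint's range is limited). The gripper opens to 85 mm and grips with 20 to 120 N. Pads are 22 mm wide; open, the fingers measure 114 mm over their backs; the gripper's body (76 mm by 85 mm) begins 54 mm behind the grasp point. The pads swing forward as they close: fully open they stand 13 mm farther back than shut.
Start: joints at [-0.178, 0.527, 1.433, -0, 1.181, -0.178], TCP at [0.625, 0, 0.405] pointing down, gripper open.
Joint ranges: [-3.08, 3.08], [-0.75, 2.2], [0.22, 2.44], [-1.43, 4.57], [0, 2.65], [-2.85, 2.85]. Speed limits (rad/s): [2.79, 2.79, 3.14, 3.14, 3.14, 3.14].

INTERFACE

Orientations are given as a unit quaternion [x, y, z, w].
In Python, from station import * gives the robot as it stands.
- The arm moves only by the shell command python3 -m jog 'ROWS' [OPENING] [FORCE]. ROWS is a JSON object of lists of equal length, an entry for each row: "linear": the shift along the world's x, y, z in mm, a list of three; "turn": the turn about the world's z in units of 5 degrees (1.0 is 5 degrees). A call has 1 to 12 rows; each row shifts and turns the commanded pose from where the row before left it; what a row does not reach is not made up. A row lasts 1/8 s, in which the tool goes at most 62.5 mm and 10.7 degrees, less where a joint would pass 70% of its speed; a pose out of reach is approached as far as the arm can. A call is refused whole if a number of a shift passes 62.5 or a number of a turn 1, either way. A call with a gripper value outside its range is refused whole. OPENING is the opening, from 0 (shut) to 1 (fully open), set as the call begins (- or left out, the last holds). The fingers move at their own pace and stop on an object; FORCE is the grip in N (left out, the last holds). Time passes only in rows, so rows that do not move let the fingers close. It gives the time, the measured TCP pose, the force, the opening and the grip force at its end, in the units of the state.
- sense(): the state, without advancing time (a new reading comes with each control period).
- snapshot(name): name is "scene" or "side" or "wrist"; returns the picture (384x512x3 uint8, red, green, blue); there is no depth.
- get_calibration(name): a dict with "fx", "fy", "cx", "cy" (pixels), "world_to_cam" (4x4, takes a point from world to camera coordinates). Camera axes: x right, y down, z forward; pixel columns grow to the right and rows downward; lengths in m; the calibration is good to about 2 mm. The wrist camera is an equidistant fisheye: a pixel r from the principal point sees the ray r / f radians off the axis. A picture is of the moment at which its call begins: read the wrist's pose just before it. get_calibration takes no time and is no camera call; for the wrist camera it gives the pose at the moment of the call.
- sign_off(): hands the job in; it is judged then, once.
The state is a dict: "t": time; "q": joint angles; "qd": joint speeds; "tau": joint torques, N m; "tcp_pos": TCP position; "tool_rot": TCP orientation; "force": force on the tool from outside, world axes, zero at the start; "ft_torque": the same for the moment, N m; "finger_gap": opening from 0.0 (shut) to 1.0 (fully open); "gripper_force": force on a finger pad.
Only numpy, scipy, OpenCV 4.12 (cv2) and the standard library are available. Lean on these libraries where they do the work, as an engineer would, in place of code of your own. Each camera call takes 0.05 s, during which the arm holds its last target. There are 200 camera calls.

TASK

The steel press weight hangs by its bail on the safety hook of the bench stand. Push the bail's bar back against the hook's sprung keeper, feeling for when it is clear of the overhanging nose, then lift the weight off without forcing the hook, and set it down gently, upright and centred, on the round plywood basket base on the gluing board and let go. Leave the bowl and the awl where they are.

Things in the scene. Friction and masses are not known exactly. Their poses are not given: they have to be found in the camera images.
- weight: Loose steel press weight, 0.45 to 0.8 kg: disc 60 mm in diameter, 28 mm high, with an upright bail: two flat straps (16 mm wide along own x, 5 mm thick), 56 mm apart over their outer faces along own y, rising to 115 mm above the underside, joined by a round 10 mm bar along own y. Origin: centre of the underside, z up. Starts hanging by the bar in the hook, own x within 3 degrees of the stand's x.
- weight_grip (a point): Point to grip: midway between the bail's straps, 16 mm below the bar's centre, 92 mm above the underside. Pinch the straps' outer faces (28 mm to either side along own y) from above, one finger each side of the hook. Axes as the weight.
- weight_bar (a point): Centre of the round bar of the bail, 108 mm above the weight's underside. Axes as the weight.
- weight_foot (a point): Centre of the underside of the weight. Axes as the weight.
- stand: Fixed steel bench stand with the safety hook. Own x points from the hook's nose back to the post, z up; origin on the table right below the hook's seat. Foot plate at own x 60 to 170 mm, post (22 mm) at x 115 mm, 12 mm thick round arm from it to the hook, 173 to 185 mm above the table. A knock of the weight on it above 80 N is damage; the robot itself must not push it.
- hook_seat (a point): Where the bar's centre rests, 190 mm above the table: on the level floor (185 mm, a 12 mm round bar along x) of the throat, against the round nose (inner side at own x -5 mm). Axes as the stand: +x is the way the bar is pushed to open the keeper. Hinge lugs below reach down to 156 mm: with the bar here the disc meets them after 46 mm of lift, so once above the lip draw the weight forward (-x) before raising it further.
- hook: The hook's working head on the stand: forked lip, two back cheeks, keeper. Origin and axes as stand. Do not force it: the weight pressing it with more than 30 N is damage, and the robot must touch it only with the weight.
- hook_lip (a point): On top of the nose, 10 mm in front of and 16 mm above the seat. A flat forked lip here overhangs the bar: underside 199 mm (4 mm of play over the resting bar), top 206 mm above the table, 20 mm wide; straight up is blocked. To clear it the bar must be pushed back 8 to 23 mm; this differs from start to start and is not measured. Two rigid back cheeks always stop the bar 2 mm farther on.
- keeper (a joint): Angle of the sprung keeper, a steel flap 8 mm wide right behind the bar, between lip prongs and back cheeks, hinged 28 mm below the bar's centre, top 208 mm above the table. 0 when shut (1 mm behind the resting bar), grows as the bar presses it back: 0.2 to 0.8 when the bar is back far enough, which varies. It pushes back with 4 N at first, 7 to 10 N fully pressed, and springs shut by itself.
- board: Gluing board, fixed: wooden square 150 by 150 mm, 12 mm thick, with the basket base (a plywood disc 100 mm in diameter, 8 mm thick) fixed in its middle. Origin: centre of its underside, on the table.
- base_top (a point): Centre of the top face of the plywood basket base, 20 mm above the table: where the weight's underside belongs. Contact with the board above 80 N while setting down counts as a blow.
- bowl: Bystander: loose white plastic bowl, 110 mm across and 50 mm high. Origin: centre of its underside.
- awl: Bystander: loose awl with a wooden handle, 160 mm long, lying on the table. Leave it where it is.
Mind the look-alikes: they are no part of the job. Several things have the shape of the stand; the one meant has the colours described above. Several things have the shape of the weight; the one meant has the colours described above.

How it is judged:
By the outcome, as a careful person would: the job done as asked, in the order asked, and still so for the second after the job is handed in, with the robot touching nothing.
It also fails if it takes over 72 s, if anything falls off the work surface, if the arm or the gripper's body presses on something with over 40 N, if the wrist force passes 120 N, or if a joint passes its speed limit or range.

## Working session

There is one attempt and no reset: what is moved stays moved. The work goes in short steps, Python scripts to look and compute and a shell command to move; the robot and the scene stay as the last step left them, time stands still between calls to the robot, and variables do not carry over. Pictures are saved under pics/ and viewed, at most 10 in all, crops included, and the job is handed in when it is done.

```bash
mkdir -p pics
cat > h.py <<'E'
from station import *
import numpy as np, cv2
def snap(n,f):
    im=snapshot(n); cv2.imwrite(f'pics/{f}.png',im[:,:,::-1]); return im
def ray(c,u,v,fish=False):
    R=np.array(c["world_to_cam"]); x=(u-c["cx"])/c["fx"]; y=(v-c["cy"])/c["fy"]
    if fish:
        r=np.hypot(x,y); d=np.array([np.sin(r)*x/r,np.sin(r)*y/r,np.cos(r)]) if r>1e-9 else np.array([0,0,1.])
    else: d=np.array([x,y,1.])
    d=R[:3,:3].T@d; o=-R[:3,:3].T@R[:3,3]
    return o,d/np.linalg.norm(d)
def plane(c,u,v,z,fish=False):
    o,d=ray(c,u,v,fish); return o+d*(z-o[2])/d[2]
def tri(r1,r2):
    A=np.zeros((3,3));b=np.zeros(3)
    for o,d in (r1,r2):
        P=np.eye(3)-np.outer(d,d);A+=P;b+=P@o
    p=np.linalg.solve(A,b); return p,[np.linalg.norm((np.eye(3)-np.outer(d,d))@(p-o)) for o,d in (r1,r2)]
def proj(c,p):
    R=np.array(c["world_to_cam"]);q=R[:3,:3]@p+R[:3,3];return c["cx"]+c["fx"]*q[0]/q[2],c["cy"]+c["fy"]*q[1]/q[2]
E
python3 - <<'E'
from h import *
a=snap("scene","scene0");b=snap("side","side0")
for n in("scene","side"):
    c=get_calibration(n);R=np.array(c["world_to_cam"]);print(n,c["fx"],-R[:3,:3].T@R[:3,3],R[2,:3])
s=sense();print(s["tcp_pos"],s["tool_rot"],s["force"],s["t"])
big=[cv2.resize(x[:,:,::-1],(800,600),interpolation=cv2.INTER_CUBIC) for x in(a,b)]
cv2.imwrite("pics/scene0b.png",big[0]);cv2.imwrite("pics/side0b.png",big[1])
E
```

```text
scene 496.1234304458018 [ 1.25211909 -0.58651137  0.86016358] [-0.6784419   0.46199333 -0.57120815]
side 390.1446394274504 [0.14160613 0.82506846 0.66998174] [ 0.23621328 -0.82467515 -0.5139204 ]
[6.24693943e-01 9.14815335e-05 4.03818473e-01] [ 7.07099186e-01  7.07113701e-01 -5.46890356e-04 -8.09472526e-04] [-0.690295   -0.49586543  0.57895902] 0.1
```

View pics/scene0b.png

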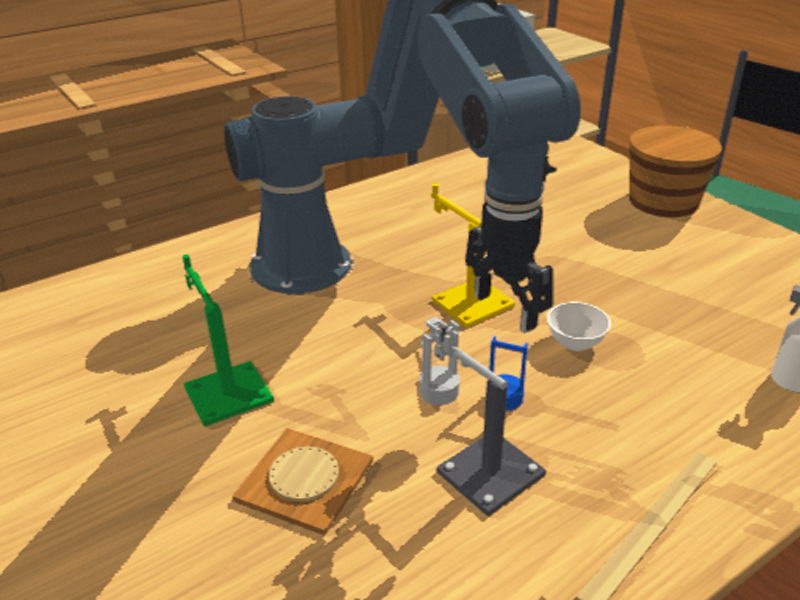

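View pics/side0b.png

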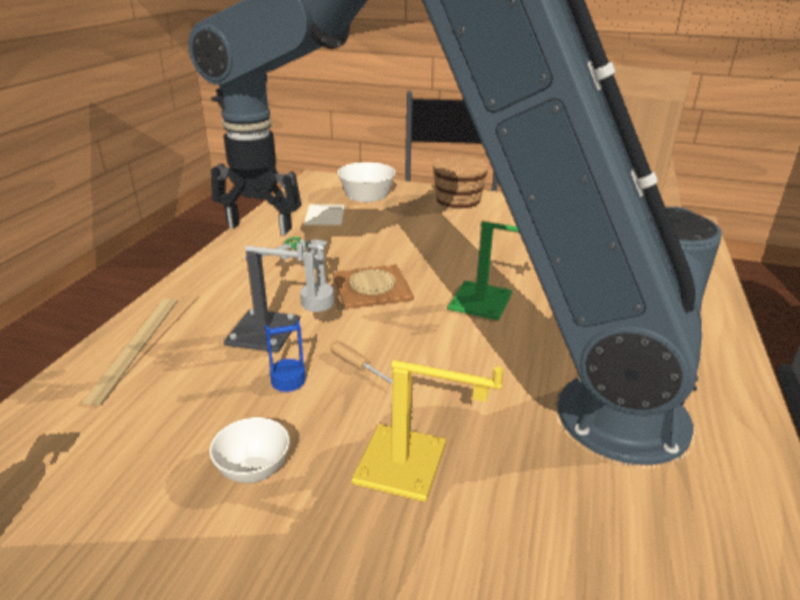

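The stands are: steel/dark grey at scene (490,440), green at (225,350) and yellow at (470,260). The weights are: grey hanging at (440,370) and blue standing at (508,385). The steel stand with the grey weight hanging on it fits the description. One enlarged crop will confirm it.

Run:
```python
import cv2,numpy as np
a=cv2.imread("pics/scene0.png")[195:335,262:357];b=cv2.imread("pics/side0.png")[148:228,140:215]
A=cv2.resize(a,None,fx=4.2,fy=4.2,interpolation=cv2.INTER_CUBIC);B=cv2.resize(b,None,fx=5.2,fy=5.2,interpolation=cv2.INTER_CUBIC)
o=np.zeros((600,800,3),np.uint8);o[:A.shape[0],:A.shape[1]]=A;o[:B.shape[0],405:405+B.shape[1]]=B[:, :395]
cv2.imwrite("pics/crop0.png",o);print(A.shape,B.shape)
```

```text
(588, 399, 3) (416, 390, 3)
```

View pics/crop0.png

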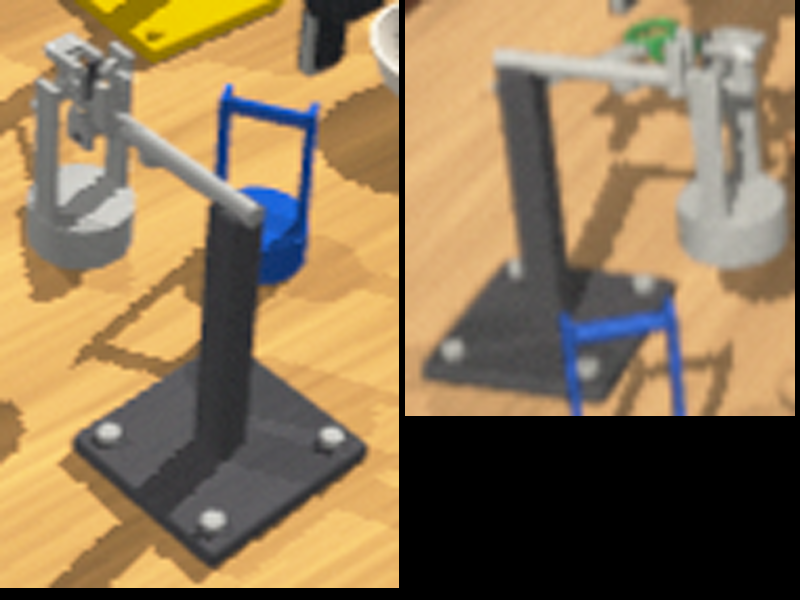

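The crop confirms it: the grey weight hangs on the grey/dark steel stand, disc at scene crop (80,215) and side crop (732,218). Blue stands free.

Run:
```python
from h import *
s=get_calibration("scene");d=get_calibration("side")
S=lambda x,y:(x/4.2+262,y/4.2+195); D=lambda x,y:((x-405)/5.2+140,y/5.2+148)
print("disc",tri(ray(s,*S(80,215)),ray(d,*D(732,218))), plane(s,*S(80,215),.096))
L,F,Rr=[plane(s,*S(*p),.01)[:2] for p in((75,440),(212,556),(366,446))]
print("plate",L,F,Rr,np.linalg.norm(F-L),np.linalg.norm(Rr-F),"ctr",(L+Rr)/2)
dL=[plane(d,*D(*p),.01)[:2] for p in((425,370),(605,395),(675,288),(508,265))]
print("plate side",dL,np.mean(dL,0))
# arm end on top of post & plate
print("arm end",plane(s,*S(250,210),.179),plane(d,*D(500,62),.179), "arm near hook",plane(s,*S(122,128),.179),plane(d,*D(665,72),.179))
k=.64
print("base",plane(s,304*k,473*k,.02),plane(d,371*k,282*k,.02))
for n,im,z in(("scene",304,0),):
    pass
print("board scene",[plane(s,x*k,y*k,.012)[:2].round(4) for x,y in((288,430),(373,459),(324,531),(234,498))])
print("blue",plane(s,508*k,390*k,.014),plane(d,288*k,376*k,.014))
print("bowl",plane(s,578*k,325*k,.04),plane(d,250*k,445*k,.04))
```

```text
disc (array([ 0.55488407, -0.05546026,  0.09507941]), [np.float64(0.0005188885468822553), np.float64(0.0005188885468824167)]) [ 0.55626671 -0.05591948  0.096     ]
plate [ 0.62446063 -0.10883547] [ 0.72850162 -0.09884855] [0.718881   0.01679131] 0.10451921420298048 0.116039361314423 ctr [ 0.67167082 -0.04602208]
plate side [array([0.71317256, 0.01997273]), array([0.60666304, 0.01129663]), array([ 0.61568378, -0.10039222]), array([ 0.72286251, -0.09327147])] [ 0.66459547 -0.04059858]
arm end [ 0.67762124 -0.04294812  0.179     ] [ 0.67793249 -0.04089367  0.179     ] arm near hook [ 0.58969921 -0.05488666  0.179     ] [ 0.58876404 -0.05739796  0.179     ]
base [ 0.52813194 -0.27594618  0.02      ] [ 0.52215916 -0.26453144  0.02      ]
board scene [array([ 0.4291, -0.2509]), array([ 0.5561, -0.1764]), array([ 0.6279, -0.3006]), array([ 0.5054, -0.3757])]
blue [0.55733048 0.08457894 0.014     ] [0.55476506 0.08083441 0.014     ]
bowl [0.51989051 0.27660575 0.04      ] [0.52121446 0.2707064  0.04      ]
```

```bash
python3 -m jog '{"linear":[[-6,-4,4],[-6,-4,4],[-6,-4,4],[-6,-4,4],[-6,-4,4],[-6,-4,4],[-6,-4,4],[-6,-4,4],[-6,-4,4],[-6,-4,4],[-5,-5,4],[-5,-5,4]],"turn":[-1,-1,-1,-1,-1,-1,-1,-1,-1,-1,-1,-1]}' 1
python3 -m jog '{"linear":[[0,-1,0],[0,-1,0],[0,-1,0],[0,-1,0],[0,-1,0],[0,0,0],[0,0,0]],"turn":[-1,-1,-1,-1,-0.9,0,0]}'
python3 - <<'E'
from h import *
s=sense();c=get_calibration("wrist");im=snap("wrist","w1")
R=np.array(c["world_to_cam"]);print(c["fx"],c["cx"],c["cy"],-R[:3,:3].T@R[:3,3],R[:3,:3].round(3))
print(s["t"],s["tcp_pos"],s["tool_rot"],s["force"])
cv2.imwrite("pics/w1b.png",cv2.resize(im[:,:,::-1],(800,600),interpolation=cv2.INTER_CUBIC))
E
```

```text
t: 1.6
tcp_pos: [0.5546, -0.0501, 0.4523]
tool_rot: [0.966, 0.257, -0.001, -0.0]
force: [0.5, 0.3, 0.5]
finger_gap: 1.0
gripper_force: 0.0
t: 2.48
tcp_pos: [0.5549, -0.0549, 0.4525]
tool_rot: [0.999, 0.049, -0.0, -0.0]
force: [0.8, 0.8, -0.1]
finger_gap: 1.003
gripper_force: 0.0
297.3186396354542 257.0866320089677 193.61938484663025 [ 0.62798024 -0.04755041  0.42069029] [[ 0.095 -0.995 -0.001]
 [-0.954 -0.092  0.285]
 [-0.284 -0.026 -0.958]]
2.475 [ 0.55490459 -0.05491406  0.45246978] [ 9.98820664e-01  4.85509707e-02 -2.67914119e-04 -1.12083501e-04] [ 0.78695003  0.81628039 -0.05044592]
```

View pics/w1b.png

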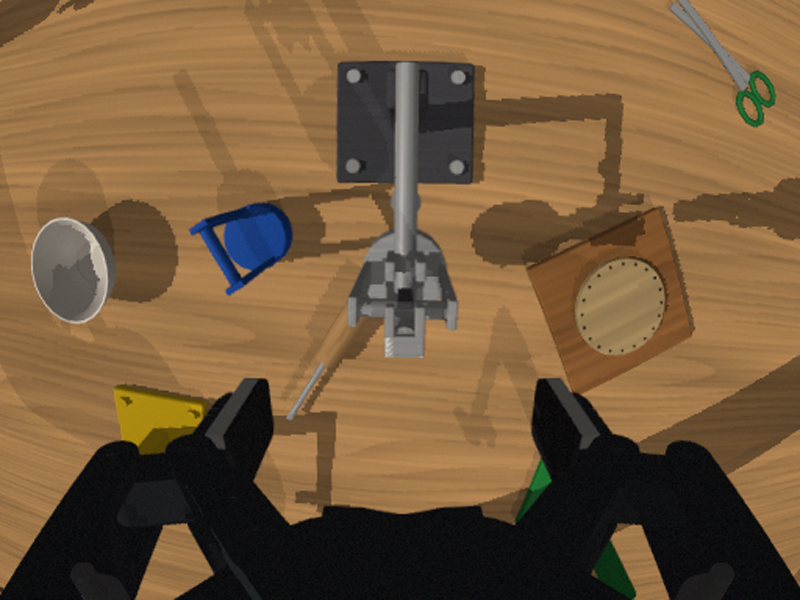

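```bash
cat >> h.py <<'E'
def base(im,c,lo=(12,40,120),hi=(26,150,255)):
    pass
E
python3 - <<'E'
from h import *
c=get_calibration("wrist");k=.64
P=lambda x,y,z:plane(c,x*k,y*k,z,True)[:2].round(4)
print("strap tops L/R outer",P(349,312,.197),P(457,313,.197),np.linalg.norm(P(349,312,.197)-P(457,313,.197)))
print("lip sides",P(386,345,.206),P(424,345,.206))
pl=[P(338,62,.008),P(474,64,.008),P(473,183,.008),P(338,182,.008)];print("plate",pl,np.mean(pl,0))
m=(pl[0]+pl[1]-pl[2]-pl[3]);print("yaw",np.degrees(np.arctan2(m[1],m[0])))
m=(pl[0]+pl[3]-pl[1]-pl[2]);print("yaw2",np.degrees(np.arctan2(-m[0],m[1])))
print("base",P(620,306,.02));bc=[P(528,267,.012),P(660,207,.012),P(693,328,.012),P(573,393,.012)];print(bc,np.mean(bc,0))
im=cv2.imread("pics/w1.png")[170:240,215:300];cv2.imwrite("pics/w1c.png",cv2.resize(im,None,fx=8,fy=8,interpolation=cv2.INTER_CUBIC))
E
```

```text
strap tops L/R outer [ 0.5542 -0.0276] [ 0.5589 -0.0823] 0.0549015482477498
lip sides [ 0.5417 -0.0478] [ 0.5435 -0.0666]
plate [array([0.7196, 0.0176]), array([ 0.7294, -0.1014]), array([ 0.6217, -0.1113]), array([0.6111, 0.0077])] [ 0.67045 -0.04685]
yaw 5.232657945940413
yaw2 4.899092453787786
base [ 0.526  -0.2708]
[array([ 0.552 , -0.1715]), array([ 0.6276, -0.3003]), array([ 0.5083, -0.3753]), array([ 0.4262, -0.2453])] [ 0.528525 -0.2731  ]
```

View pics/w1c.png

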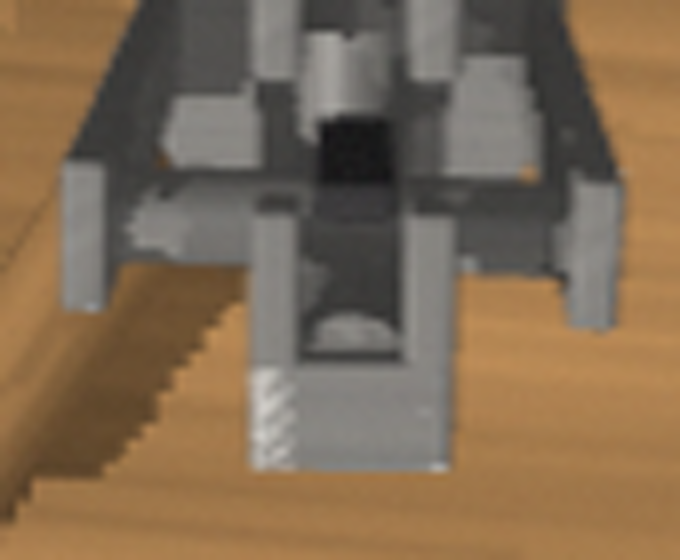

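The enlarged crop shows strap tops centred at (85,235) and (595,252). The bar lies between them under the forked lip, whose front edge is at y≈465. The bar centre is about (0.556,-0.056) and the stand's yaw is 5°. The seat worked out from the plate agrees, so I'm descending around the straps.

```bash
python3 -m jog '{"linear":[[1,-1,-12],[0,0,-12],[0,0,-12],[0,0,-12],[0,0,-12],[0,0,-12],[0,0,-12],[0,0,-11],[0,0,-11],[0,0,-10],[0,0,-9],[0,0,0]],"turn":[0,0,0,0,0,0,0,0,0,0,0,0]}' 1
python3 - <<'E'
from h import *
im=snap("wrist","w2");s=sense();print(s["tcp_pos"],s["force"])
cv2.imwrite("pics/w2b.png",cv2.resize(im[100:,80:430,::-1],(800,650),interpolation=cv2.INTER_CUBIC)[:600])
E
```

```text
t: 4.03
tcp_pos: [0.5558, -0.0559, 0.3269]
tool_rot: [0.999, 0.048, -0.001, -0.0]
force: [-0.1, -0.4, 0.2]
finger_gap: 0.997
gripper_force: 0.0
[ 0.55597004 -0.0559864   0.32742188] [0.4276169  0.40343064 0.80027723]
```

View pics/w2b.png

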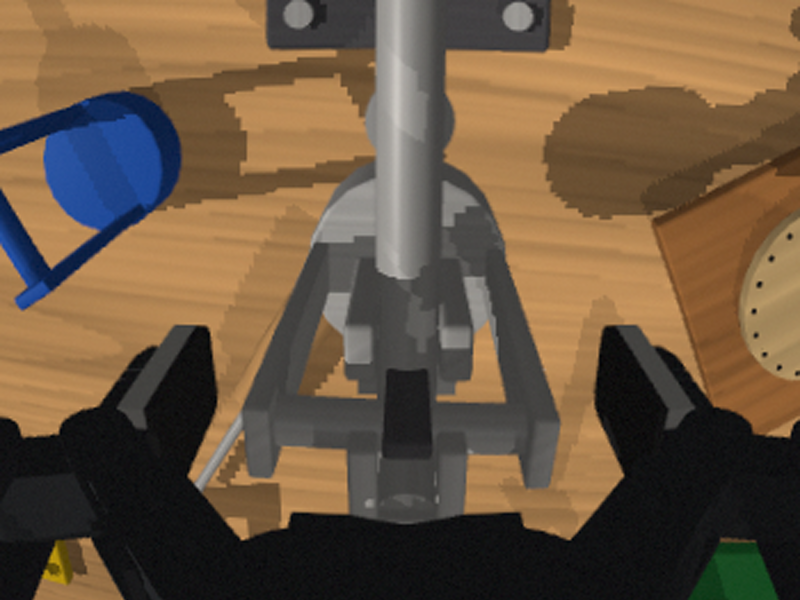

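The view shows straps at x=245 and 557 and pads at 216 and 595, so it is centred to about 1 mm. The weight is turned about 1.3° from the tool. I'll trim that and close.

```bash
python3 -m jog '{"linear":[[0,0.8,0],[0,0,0]],"turn":[-0.25,0]}'
python3 -m jog '{"linear":[[0,0,0],[0,0,0],[0,0,0],[0,0,0],[0,0,0],[0,0,0],[0,0,0],[0,0,0]],"turn":[0,0,0,0,0,0,0,0]}' 0 80
python3 -c "
from h import *
for i in range(1):
  s=sense();print(s['tcp_pos'],s['force'],s['ft_torque'])"
```

```text
t: 4.32
tcp_pos: [0.5561, -0.0551, 0.3282]
tool_rot: [0.999, 0.037, 0.0, 0.0]
force: [-0.2, 0.8, 0.0]
finger_gap: 1.003
gripper_force: 0.0
t: 5.32
tcp_pos: [0.5563, -0.055, 0.3282]
tool_rot: [0.999, 0.037, 0.001, -0.0]
force: [1.2, 3.0, 4.6]
finger_gap: 0.643
gripper_force: 83.9
[ 0.55629597 -0.05500064  0.32818588] [1.24927625 2.97101848 4.62565807] [ 0.38914862 -0.12123823 -0.00740094]
```

```bash
python3 -m jog '{"linear":[[0,0,1],[0,0,0],[0,0,0]],"turn":[0,0,0]}'
python3 -m jog '{"linear":[[0,0,1],[0,0,0],[0,0,0]],"turn":[0,0,0]}'
```

```text
t: 5.7
tcp_pos: [0.5561, -0.0552, 0.3284]
tool_rot: [0.999, 0.037, -0.0, -0.0]
force: [1.8, 1.9, -0.1]
finger_gap: 0.647
gripper_force: 84.3
t: 6.08
tcp_pos: [0.5557, -0.0553, 0.3289]
tool_rot: [0.999, 0.037, -0.001, -0.0]
force: [1.6, -0.7, -7.3]
finger_gap: 0.64
gripper_force: 85.4
```

```bash
python3 -m jog '{"linear":[[0,0,0.7],[0,0,0],[0,0,0]],"turn":[0,0,0]}'
python3 -m jog '{"linear":[[2,0.2,0],[2,0.2,0],[0,0,0],[0,0,0]],"turn":[0,0,0,0]}'
```

```text
t: 6.45
tcp_pos: [0.5557, -0.0551, 0.3303]
tool_rot: [0.999, 0.037, -0.001, -0.0]
force: [1.4, -0.0, -5.9]
finger_gap: 0.645
gripper_force: 85.4
t: 6.95
tcp_pos: [0.5594, -0.0546, 0.3302]
tool_rot: [0.999, 0.037, -0.001, -0.0]
force: [-3.6, -1.2, -3.1]
finger_gap: 0.646
gripper_force: 85.3
```

```bash
python3 -m jog '{"linear":[[2,0.2,0],[0,0,0]],"turn":[0,0]}'
python3 -m jog '{"linear":[[2,0.2,0],[0,0,0]],"turn":[0,0]}'
python3 -c "
from h import *
s=sense();print(s['tcp_pos'],s['force'],s['ft_torque'])"
```

```text
t: 7.2
tcp_pos: [0.5616, -0.0544, 0.3302]
tool_rot: [0.999, 0.037, -0.001, -0.0]
force: [-4.8, -1.2, -3.9]
finger_gap: 0.643
gripper_force: 85.3
t: 7.45
tcp_pos: [0.5634, -0.0543, 0.33]
tool_rot: [0.999, 0.037, -0.001, -0.0]
force: [-5.7, -1.1, -3.8]
finger_gap: 0.645
gripper_force: 85.4
[ 0.56344801 -0.05427625  0.32998397] [-5.66661119 -1.10010671 -3.75280085] [-0.16721583  0.76019246 -0.06155035]
```

```bash
cat > chk.py <<'E'
from station import *; import sys
s=sense(); print([round(v*1000,1) for v in s["tcp_pos"]],[round(v,1) for v in s["force"]])
sys.exit(bool(s["force"][0]<-11 or s["force"][2]<-14))
E
python3 -m jog '{"linear":[[1,0.1,0],[0,0,0]],"turn":[0,0]}' >/dev/null; python3 chk.py &&
python3 -m jog '{"linear":[[1,0.1,0],[0,0,0]],"turn":[0,0]}' >/dev/null && python3 chk.py &&
python3 -m jog '{"linear":[[1,0.1,0],[0,0,0]],"turn":[0,0]}' >/dev/null && python3 chk.py &&
python3 -m jog '{"linear":[[1,0.1,0],[0,0,0]],"turn":[0,0]}' >/dev/null && python3 chk.py &&
python3 -m jog '{"linear":[[1,0.1,0],[0,0,0]],"turn":[0,0]}' >/dev/null && python3 chk.py &&
python3 -m jog '{"linear":[[1,0.1,0],[0,0,0]],"turn":[0,0]}' >/dev/null && python3 chk.py &&
python3 -m jog '{"linear":[[1,0.1,0],[0,0,0]],"turn":[0,0]}' >/dev/null && python3 chk.py &&
python3 -m jog '{"linear":[[1,0.1,0],[0,0,0]],"turn":[0,0]}' >/dev/null && python3 chk.py &&
python3 -m jog '{"linear":[[1,0.1,0],[0,0,0]],"turn":[0,0]}' >/dev/null && python3 chk.py
```

```text
[np.float64(564.3), np.float64(-54.2), np.float64(329.9)] [np.float64(-5.8), np.float64(-0.8), np.float64(-4.3)]
[np.float64(565.1), np.float64(-54.1), np.float64(329.8)] [np.float64(-6.0), np.float64(-1.6), np.float64(-4.1)]
[np.float64(566.0), np.float64(-54.0), np.float64(329.7)] [np.float64(-6.1), np.float64(-1.5), np.float64(-5.6)]
[np.float64(566.8), np.float64(-54.0), np.float64(329.5)] [np.float64(-6.4), np.float64(-1.7), np.float64(-5.8)]
[np.float64(567.6), np.float64(-53.9), np.float64(329.3)] [np.float64(-7.5), np.float64(-2.3), np.float64(-5.8)]
[np.float64(568.4), np.float64(-53.8), np.float64(329.2)] [np.float64(-8.6), np.float64(-2.8), np.float64(-5.2)]
[np.float64(569.2), np.float64(-53.8), np.float64(329.0)] [np.float64(-8.2), np.float64(-2.3), np.float64(-6.3)]
[np.float64(570.0), np.float64(-53.6), np.float64(328.9)] [np.float64(-8.4), np.float64(-2.6), np.float64(-7.0)]
[np.float64(570.4), np.float64(-53.6), np.float64(328.8)] [np.float64(-10.2), np.float64(-3.4), np.float64(-6.1)]
```

```bash
python3 -m jog '{"linear":[[0.5,0,0.8],[0,0,0]],"turn":[0,0]}' >/dev/null; python3 chk.py && 
python3 -m jog '{"linear":[[1,0.1,0],[0,0,0]],"turn":[0,0]}' >/dev/null && python3 chk.py && 
python3 -m jog '{"linear":[[1,0.1,0],[0,0,0]],"turn":[0,0]}' >/dev/null && python3 chk.py
```

```text
[np.float64(570.6), np.float64(-53.4), np.float64(329.2)] [np.float64(-10.4), np.float64(-3.1), np.float64(-6.4)]
[np.float64(571.0), np.float64(-53.4), np.float64(329.2)] [np.float64(-12.7), np.float64(-3.4), np.float64(-6.1)]
```

```bash
python3 -m jog '{"linear":[[-0.8,-0.1,0],[0,0,0]],"turn":[0,0]}' >/dev/null; python3 chk.py && 
python3 -m jog '{"linear":[[0,0,1],[0,0,0]],"turn":[0,0]}' >/dev/null && python3 chk.py && 
python3 -m jog '{"linear":[[0,0,1],[0,0,0]],"turn":[0,0]}' >/dev/null && python3 chk.py && 
python3 -m jog '{"linear":[[0,0,1],[0,0,0]],"turn":[0,0]}' >/dev/null && python3 chk.py && 
python3 -m jog '{"linear":[[0,0,1],[0,0,0]],"turn":[0,0]}' >/dev/null && python3 chk.py && 
python3 -m jog '{"linear":[[0,0,1],[0,0,0]],"turn":[0,0]}' >/dev/null && python3 chk.py && 
python3 -m jog '{"linear":[[0,0,1],[0,0,0]],"turn":[0,0]}' >/dev/null && python3 chk.py && 
python3 -m jog '{"linear":[[0,0,1],[0,0,0]],"turn":[0,0]}' >/dev/null && python3 chk.py && 
python3 -m jog '{"linear":[[0,0,1],[0,0,0]],"turn":[0,0]}' >/dev/null && python3 chk.py
```

```text
[np.float64(570.7), np.float64(-53.4), np.float64(329.2)] [np.float64(-9.9), np.float64(-3.6), np.float64(-6.6)]
[np.float64(570.7), np.float64(-53.2), np.float64(330.1)] [np.float64(-10.4), np.float64(-2.0), np.float64(-7.4)]
[np.float64(570.7), np.float64(-53.0), np.float64(331.0)] [np.float64(-11.7), np.float64(-2.2), np.float64(-7.3)]
```

```bash
sed -i 's/<-11/<-16/' chk.py
python3 -m jog '{"linear":[[0,0,1],[0,0,0]],"turn":[0,0]}' >/dev/null; python3 chk.py && 
python3 -m jog '{"linear":[[0,0,1],[0,0,0]],"turn":[0,0]}' >/dev/null && python3 chk.py && 
python3 -m jog '{"linear":[[0,0,1],[0,0,0]],"turn":[0,0]}' >/dev/null && python3 chk.py && 
python3 -m jog '{"linear":[[0,0,1],[0,0,0]],"turn":[0,0]}' >/dev/null && python3 chk.py && 
python3 -m jog '{"linear":[[0,0,1],[0,0,0]],"turn":[0,0]}' >/dev/null && python3 chk.py && 
python3 -m jog '{"linear":[[0,0,1],[0,0,0]],"turn":[0,0]}' >/dev/null && python3 chk.py && 
python3 -m jog '{"linear":[[0,0,1],[0,0,0]],"turn":[0,0]}' >/dev/null && python3 chk.py
```

```text
[np.float64(570.7), np.float64(-53.0), np.float64(331.9)] [np.float64(-10.5), np.float64(-0.1), np.float64(-8.4)]
[np.float64(570.7), np.float64(-52.9), np.float64(332.9)] [np.float64(-9.9), np.float64(-1.8), np.float64(-7.7)]
[np.float64(570.7), np.float64(-52.9), np.float64(333.9)] [np.float64(-9.0), np.float64(-1.2), np.float64(-7.8)]
[np.float64(570.7), np.float64(-52.8), np.float64(334.8)] [np.float64(-9.1), np.float64(-1.7), np.float64(-8.6)]
[np.float64(570.7), np.float64(-52.8), np.float64(335.8)] [np.float64(-10.1), np.float64(-0.8), np.float64(-10.1)]
[np.float64(570.7), np.float64(-52.8), np.float64(336.8)] [np.float64(-9.8), np.float64(-0.9), np.float64(-8.1)]
[np.float64(570.7), np.float64(-52.8), np.float64(337.8)] [np.float64(-9.0), np.float64(-0.4), np.float64(-9.1)]
```

Well past the lip's underside with no added downward force, so it's clear. I'll lift above the lip and the keeper, to about +29 mm.

```bash
python3 -m jog '{"linear":[[0,0,1],[0,0,1.5],[0,0,1.5]],"turn":[0,0,0]}' >/dev/null; python3 chk.py && 
python3 -m jog '{"linear":[[0,0,1.5],[0,0,1.5],[0,0,1]],"turn":[0,0,0]}' >/dev/null; python3 chk.py && 
python3 -m jog '{"linear":[[0,0,1.5],[0,0,1.5],[0,0,1]],"turn":[0,0,0]}' >/dev/null; python3 chk.py && 
python3 -m jog '{"linear":[[0,0,2],[0,0,2],[0,0,2],[0,0,2],[0,0,0]],"turn":[0,0,0,0,0]}' >/dev/null; python3 chk.py
```

```text
[np.float64(570.7), np.float64(-52.8), np.float64(341.5)] [np.float64(-9.8), np.float64(-0.5), np.float64(-10.4)]
[np.float64(572.1), np.float64(-53.0), np.float64(346.7)] [np.float64(-5.3), np.float64(1.1), np.float64(-6.4)]
[np.float64(575.0), np.float64(-53.7), np.float64(353.0)] [np.float64(-0.5), np.float64(-0.6), np.float64(-5.8)]
[np.float64(573.7), np.float64(-53.5), np.float64(360.4)] [np.float64(0.4), np.float64(0.6), np.float64(-4.7)]
```

```bash
python3 -m jog '{"linear":[[-5,-0.4,0],[-9,-0.8,0],[-10,-0.9,0],[-10,-0.9,0],[-10,-0.9,0],[-10,-0.9,0],[-10,-0.9,0],[-10,-0.9,0],[-10,-0.9,0],[-5,-0.4,0],[0,0,0]],"turn":[0,0,0,0,0,0,0,0,0,0,0]}' && python3 chk.py
python3 - <<'E'
from h import *
a=snap("side","side3");b=snap("scene","scene3");c=get_calibration("wrist");w=snap("wrist","w3")
A=cv2.resize(a[100:220,130:260,::-1],(400,369),interpolation=cv2.INTER_CUBIC);B=cv2.resize(b[150:300,210:340,::-1],(400,461),interpolation=cv2.INTER_CUBIC)
o=np.zeros((461,800,3),np.uint8);o[:369,:400]=A;o[:461,400:]=B;cv2.imwrite("pics/both3.png",o)
# base disc from wrist w3: pale plywood
h=cv2.cvtColor(w,cv2.COLOR_RGB2HSV);print("hsv at base?")
np.savez("w3.npz",**{k:np.array(v) for k,v in c.items() if k in("fx","fy","cx","cy","world_to_cam")})
cv2.imwrite("pics/w3b.png",cv2.resize(w[:,:,::-1],(800,600),interpolation=cv2.INTER_CUBIC))
E
```

```text
t: 15.82
tcp_pos: [0.4844, -0.0614, 0.3603]
tool_rot: [0.999, 0.037, 0.0, -0.0]
force: [0.3, -0.5, -6.1]
finger_gap: 0.645
gripper_force: 86.3
[np.float64(484.4), np.float64(-61.4), np.float64(360.3)] [np.float64(0.3), np.float64(-0.5), np.float64(-6.1)]
hsv at base?
```

View pics/both3.png

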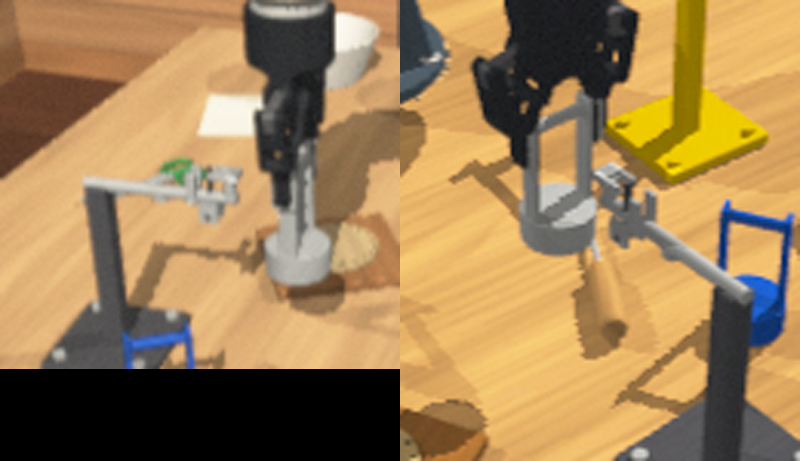

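View pics/w3b.png

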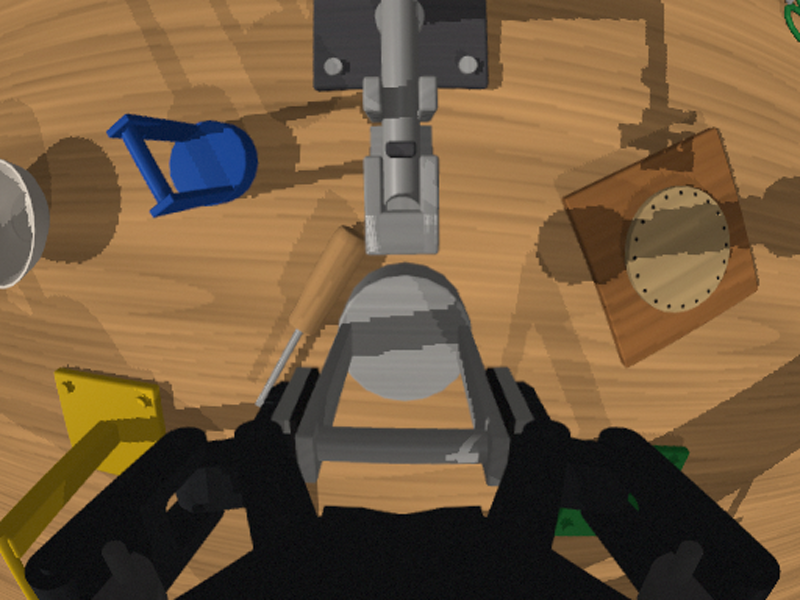

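The weight is off the hook and the hook is unharmed. In the wrist view the disc top is at about (405,338), the bar at (404,444) and the base centre at about (679,249). Next I check tilt and refine the base.

Run:
```python
from h import *
c=get_calibration("wrist");k=.64;s=sense()
P=lambda x,y,z:plane(c,x*k,y*k,z,True)[:2].round(4)
print("bar",P(404,444,.222),"disc top far/near/left/right",P(404,277,.142),P(404,401,.142),P(341,338,.142),P(470,338,.142),"tcp",s["tcp_pos"])
w=cv2.imread("pics/w3.png");h=cv2.cvtColor(w,cv2.COLOR_BGR2HSV)
print("hsv base lit/shade/board",h[int(285*k),int(665*k)],h[int(235*k),int(675*k)],h[int(200*k),int(600*k)],h[int(300*k),int(620*k)])
m=((h[:,:,1]<140)&(h[:,:,0]>12)).astype(np.uint8);m[:, :int(610*k)]=0;m[:int(170*k)]=0;m[int(330*k):]=0;m[:,int(742*k):]=0
n,l,st,ce=cv2.connectedComponentsWithStats(m);i=1+np.argmax(st[1:,4]);print(st[i],ce[i])
ct=max(cv2.findContours((l==i).astype(np.uint8),cv2.RETR_EXTERNAL,cv2.CHAIN_APPROX_NONE)[0],key=len)[:,0]
p=np.array([plane(c,u,v,.02,True)[:2] for u,v in cv2.convexHull(ct)[:,0].astype(float)])
(cx,cy),r=cv2.minEnclosingCircle(p.astype(np.float32));print("base circle",cx,cy,r)
e=[P(679,186,.02),P(679,313,.02),P(627,249,.02),P(731,249,.02)];print("by hand",e,np.mean(e,0))
```

```text
bar [ 0.4868 -0.0616] disc top far/near/left/right [ 0.5143 -0.0599] [ 0.4568 -0.0642] [ 0.4854 -0.0348] [ 0.4894 -0.0904] tcp [ 0.48511448 -0.06147747  0.36033795]
hsv base lit/shade/board [ 19 112 153] [ 18 114 107] [ 14 169 130] [ 14 166 129]
[ 400  119   67   81 4298] [433.01954397 158.86575151]
base circle 0.5236318707466125 -0.2717539370059967 0.051608990877866745
by hand [array([ 0.5725, -0.2618]), array([ 0.4746, -0.2829]), array([ 0.5198, -0.2233]), array([ 0.5316, -0.3249])] [ 0.524625 -0.273225]
```

Run:
```python
from h import *
s=get_calibration("scene");d=get_calibration("side");k=.64
print("green plate",[plane(s,x*k,y*k,.008)[:2].round(3) for x,y in((185,390),(200,423),(272,397),(250,362))])
print("green post top",plane(s,213*k,305*k,.18).round(3),"hook",plane(s,187*k,262*k,.2).round(3))
```

```text
green plate [array([ 0.243, -0.345]), array([ 0.331, -0.355]), array([ 0.342, -0.235]), array([ 0.239, -0.226])]
green post top [ 0.285 -0.285  0.18 ] hook [ 0.176 -0.28   0.2  ]
```

```bash
python3 -m jog '{"linear":[[2,-8,0],[3,-16,0],[4,-20,0],[4,-20,0],[4,-20,0],[4,-20,0],[4,-20,0],[4,-20,0],[4,-20,0],[4,-20,0],[2,-16,0],[1,-8,0]],"turn":[0,0,0,0,0,0,0,0,0,0,0,0]}' >/dev/null
python3 -m jog '{"linear":[[0,-3,-5],[0,0,-10],[0,0,-12],[0,0,-12],[0,0,-10],[0,0,-8],[0,0,-5],[0,0,0],[0,0,0]],"turn":[0,0,0,0,0,0,0,0,0]}'
python3 - <<'E'
from h import *
c=get_calibration("wrist");w=snap("wrist","w4");s=sense();print(s["tcp_pos"],s["force"])
cv2.imwrite("pics/w4b.png",cv2.resize(w[:,:,::-1],(800,600),interpolation=cv2.INTER_CUBIC))
E
```

```text
t: 18.6
tcp_pos: [0.5248, -0.2725, 0.2986]
tool_rot: [0.999, 0.037, 0.0, 0.0]
force: [-0.1, 0.8, -5.9]
finger_gap: 0.643
gripper_force: 86.2
[ 0.52484737 -0.2725138   0.29867438] [ 0.49067853  0.60109673 -5.59393596]
```

View pics/w4b.png

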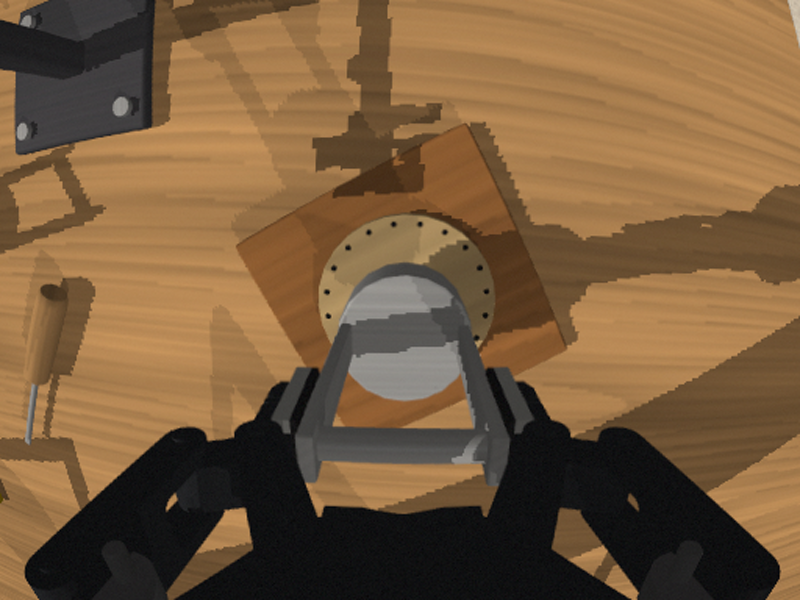

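The base disc shows edges at x=318 and 495 and a far edge at y=214. The weight's disc spans x 341–470 and y 277–401. I'm comparing their centres.

Run:
```python
from h import *
c=get_calibration("wrist");k=.64
P=lambda x,y,z:plane(c,x*k,y*k,z,True)[:2]
w=cv2.imread("pics/w4.png");h=cv2.cvtColor(w,cv2.COLOR_BGR2HSV)
e=np.array([P(x,y,.02) for x,y in((318,292),(328,255),(350,231),(375,218),(407,214),(440,219),(466,234),(486,261),(495,295))])
A=np.c_[2*e,np.ones(len(e))];q=np.linalg.lstsq(A,(e**2).sum(1),rcond=None)[0];print("base",q[:2],"r",np.sqrt(q[2]+q[:2]@q[:2]))
e=np.array([P(x,y,.0805) for x,y in((404,277),(404,401),(341,338),(470,338))]);print("weight",e.mean(0).round(4),np.ptp(e,0))
```

```text
base [ 0.52520069 -0.27461139] r 0.04989324927144309
weight [ 0.5262 -0.2734] [0.05744771 0.05559499]
```

The base radius fits at 49.9 mm, which is good, and the offset is about 1 mm. I'll trim and go down.

```bash
sed -i 's/or s\["force"\]\[2\]<-14/or s["force"][2]>1/' chk.py
python3 -m jog '{"linear":[[-0.7,-1.2,-4],[0,0,-6],[0,0,-6],[0,0,-5],[0,0,-3],[0,0,-1],[0,0,0]],"turn":[0,0,0,0,0,0,0]}' >/dev/null; python3 chk.py && 
python3 -m jog '{"linear":[[0,0,-1],[0,0,-1],[0,0,0]],"turn":[0,0,0]}' >/dev/null; python3 chk.py && 
python3 -m jog '{"linear":[[0,0,-1],[0,0,0]],"turn":[0,0]}' >/dev/null; python3 chk.py && 
python3 -m jog '{"linear":[[0,0,-1],[0,0,0]],"turn":[0,0]}' >/dev/null; python3 chk.py && 
python3 -m jog '{"linear":[[0,0,-1],[0,0,0]],"turn":[0,0]}' >/dev/null; python3 chk.py && 
python3 -m jog '{"linear":[[0,0,-1],[0,0,0]],"turn":[0,0]}' >/dev/null; python3 chk.py && 
python3 -m jog '{"linear":[[0,0,-1],[0,0,0]],"turn":[0,0]}' >/dev/null; python3 chk.py && 
python3 -m jog '{"linear":[[0,0,-1],[0,0,0]],"turn":[0,0]}' >/dev/null; python3 chk.py
```

```text
[np.float64(524.0), np.float64(-273.6), np.float64(273.2)] [np.float64(-0.2), np.float64(0.7), np.float64(-6.6)]
[np.float64(523.9), np.float64(-273.5), np.float64(271.2)] [np.float64(0.5), np.float64(0.1), np.float64(-6.5)]
[np.float64(524.0), np.float64(-273.5), np.float64(270.1)] [np.float64(-0.5), np.float64(0.9), np.float64(-6.7)]
[np.float64(523.9), np.float64(-273.5), np.float64(269.1)] [np.float64(-1.0), np.float64(-0.5), np.float64(-5.6)]
[np.float64(524.0), np.float64(-273.5), np.float64(268.1)] [np.float64(-0.5), np.float64(-0.1), np.float64(-5.5)]
[np.float64(524.0), np.float64(-273.6), np.float64(267.2)] [np.float64(0.2), np.float64(-0.4), np.float64(-5.8)]
[np.float64(524.1), np.float64(-273.6), np.float64(267.1)] [np.float64(-1.1), np.float64(0.2), np.float64(3.1)]
[np.float64(524.1), np.float64(-273.6), np.float64(267.1)] [np.float64(-1.1), np.float64(0.2), np.float64(3.1)]
```

```bash
python3 -m jog '{"linear":[[0,0,0],[0,0,0],[0,0,0],[0,0,0],[0,0,0],[0,0,0],[0,0,0],[0,0,0]],"turn":[0,0,0,0,0,0,0,0]}' 1 20
python3 -m jog '{"linear":[[0,0,4],[0,0,8],[0,0,12],[0,0,15],[0,0,20],[0,0,20],[0,0,20],[0,0,20],[0,0,15],[0,0,6],[0,0,0],[0,0,0]],"turn":[0,0,0,0,0,0,0,0,0,0,0,0]}'
python3 - <<'E'
from h import *
c=get_calibration("wrist");w=snap("wrist","w5");b=snap("scene","scene5")
o=np.zeros((400,800,3),np.uint8);o[:300,:400]=cv2.resize(w[:,:,::-1],(400,300),interpolation=cv2.INTER_AREA);o[:,400:]=cv2.resize(b[200:350,130:280,::-1],(400,400),interpolation=cv2.INTER_CUBIC)
cv2.imwrite("pics/end.png",o)
E
```

```text
t: 22.15
tcp_pos: [0.524, -0.2736, 0.2662]
tool_rot: [0.999, 0.037, -0.0, -0.0]
force: [0.8, 1.1, 0.9]
finger_gap: 1.002
gripper_force: 0.0
t: 23.65
tcp_pos: [0.5237, -0.2734, 0.4054]
tool_rot: [0.999, 0.037, -0.001, -0.001]
force: [-0.5, -0.1, 0.7]
finger_gap: 1.003
gripper_force: 0.0
```

View pics/end.png

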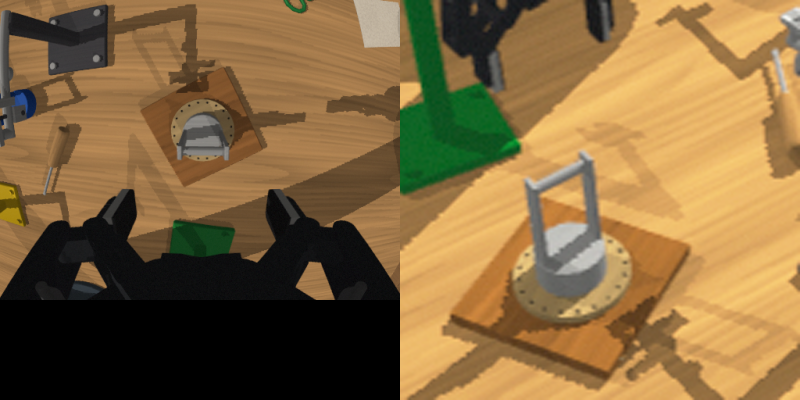

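The weight stands upright and centred on the base at scene crop (570,265). The gripper is clear of it and the awl is where it was.

```bash
python3 -c "
from station import *
print(sign_off())"
```

```text
the job is handed in; nothing more can be done
None
```

The steel press weight is off the hook and standing upright on the basket base, centred to within about 1–2 mm; I let go and handed the job in at about 24 s, having felt no more than about 13 N sideways at the hook.

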